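Load a bar into the forge lane that is not shut by the fallen flap

TASK

Load one of the two steel bars into the cold bench forge: push it along its lane and in through the mouth until it bears on the stop at the back, its red tail end level with the yellow marks on the rails. Inside, out of sight, a hinged flap has fallen to one side and shuts one of the two lanes, so feel your way gently and never ram a bar; if a bar comes up against the flap, draw it back until it is wholly clear of the mouth again and load the other one. Finish with one bar fully home and the other lying in its lane outside the mouth, and leave the hammer and the tongs undisturbed.

Things in the scene. Friction and masses are not known exactly. Their poses are not given: they have to be found in the camera images.
- forge: Green two-lane bench forge, fixed. Origin: on the table (z 0), under the middle of its mouth plate's front face; x points into the forge, y to its left, z up. A floor plate 6 mm thick, 200 mm wide starts at x -260 mm. On it two lanes along x, centred at y +55 (left) and -55 mm (right), each between rails 24 mm apart, 5 mm thick, tops at z 14 mm. Sprung back stop's face: x 100 mm.
- mouth_left (a point): Left opening of the mouth: 28 mm wide, from the floor plate to z 38 mm. The point: middle of its sill, in the plane of the mouth plate's front face, on the lane's centre line; axes as the forge's. A bar that is home has its head 100 mm further in. Behind the mouth, hidden, a springy steel flap lies across either lane: a bar in the shut lane stops with its head 45 to 50 mm in.
- mouth_right (a point): Right opening of the mouth, same size; point and axes as for mouth_left. The forge's housing rises straight above the mouth to 138 mm over the table (burners to 193 mm), reaches 203 mm back from it, 135 mm to either side of the forge's middle, and carries a small loose firebrick.
- marks_left (a point): Point on the lane floor midway between the two yellow marks on the left lane's rails, 80 mm in front of the mouth: the tail end face of a bar that is home is level with it. Axes as the forge's.
- marks_right (a point): The same point between the yellow marks of the right lane.
- bar_left: Steel bar, 20 x 20 x 180 mm, about 0.5 kg, lying in the left lane with its head outside the mouth. Origin: centre of its underside; x along the bar towards its head (into the forge), z up. Its last 30 mm at the tail are painted red. Sliding it along the lane takes 3 to 8 N.
- bar_left_head (a point): Centre of the left bar's head end face (10 mm above its underside); axes as the bar's.
- bar_left_tail (a point): Centre of the left bar's red tail end face (10 mm above its underside); axes as the bar's.
- bar_right: The same kind of bar, lying in the right lane with its head outside the mouth; origin and axes as for bar_left.
- bar_right_head (a point): Centre of the right bar's head end face; axes as the bar's.
- bar_right_tail (a point): Centre of the right bar's red tail end face; axes as the bar's.
- hammer: Hand hammer lying on the table to the left of the lanes, about along them. Origin near its middle, underside. To be left alone.
- tongs: Dark steel smith's tongs, 260 mm long, 15 mm high, lying on the table to the right of the lanes, about along them. Origin near the middle, on the table. To be left alone.
Things that resemble listed ones, but are neither listed nor needed, are in the scene too. What is shaped like the bar_left but green or purple is not meant.

How it is judged:
By the outcome, as a careful person would: the job done as asked, in the order asked, and still so for the second after the job is handed in, with the robot touching nothing.
It also fails if it takes over 66 s, if anything falls off the work surface, if the arm or the gripper's body presses on something with over 40 N, if the wrist force passes 120 N, or if a joint passes its speed limit or range.

ROBOT

A 6-joint arm with a two-finger parallel gripper is mounted at the origin on the work surface. World frame = base frame: x ahead of the robot, y to its left, z up, the work surface at z = 0. Lengths are in mm, angles in rad, forces in N, time in s.
With the tool pointing down it reaches from about 400 to 925 mm from the base axis. Payload 12.5 kg.
Tool frame: the origin (TCP) lies midway between the tips of the shut fingers; the grasp point (between the pads) lies 19 mm behind it; z points along the fingers, y is the line along which they close (so a half turn about z gives the same grasp; the last joint's range is limited). The gripper opens to 95 mm and grips with 3 to 60 N. Pads are 20 mm wide; open, the fingers measure 119 mm over their backs; the gripper's body (75 mm by 180 mm) begins 59 mm behind the grasp point.
Start: joints at [-0.106, 0.491, 1.559, -0, 1.092, -0.106], TCP at [625.017, 0.021, 214.661] pointing down, gripper open.
Joint ranges: [-3.1, 3.1], [-0.84, 2.19], [0.05, 2.79], [-1.13, 4.28], [0.06, 2.93], [-2.69, 2.69]. Speed limits (rad/s): [2.22, 2.22, 2.79, 3.14, 3.14, 3.14].

INTERFACE

Orientations are given as [roll, pitch, yaw] about the fixed x, y, z axes, in that order (R = Rz(yaw) Ry(pitch) Rx(roll)).
In Python, from cell import env gives the robot as it stands.
- The arm moves only by the shell command python3 -m inch 'ROWS'. ROWS is JSON, a list of rows, each a list of 7 numbers: the turn, a rotation vector about the tool's x, y, z in rad, then the shift along the tool's x, y, z in cm, then the closure, from -1 (fully open) to 1 (shut). A call has 1 to 20 rows; each row shifts and turns the commanded pose from where the row before left it, along the tool's axes as they then stand; what a row does not reach is not made up. A row lasts 1/8 s, in which the tool goes at most 62.5 mm and 10.7 degrees, less where a joint would pass 70% of its speed; a pose out of reach is approached as far as the arm can. A call with a gripper value outside its range is refused whole. The fingers move at their own pace and stop on an object; the grip force is fixed at half the most. Time passes only in rows, so rows that do not move let the fingers close. It gives the time, the measured TCP pose, the force, the opening and the grip force at its end, in the units of the state.
- env.state(): the state, without advancing time (a new reading comes with each control period).
- env.read_camera(name): name is "scene" or "side" or "wrist"; returns a dict with "img" (480x640x3 uint8, red, green, blue), "depth" (480x640 float32, mm along the optical axis (not along the pixel's ray), 0 where there is no reading), "fx", "fy", "cx", "cy" (pixels), "D" ([k1, k2, p1, p2, k3] as OpenCV has them; the pictures are not rectified), "position" and "orientation" of the camera in the world. Camera axes: x right, y down, z forward; pixel columns grow to the right and rows downward; lengths in mm; the calibration is good to about 2 mm. A picture is of the moment at which its call begins.
- env.job_done(): hands the job in; it is judged then, once.
Trained networks look in a picture, given as the dict that the camera call returned (one of the last four; its "shot" number tells which), for a name from the list of things; names that differ only in an ending like _2 or _b are one class to them, and where a whole thing is asked for, a point or a joint stands for the part that bears it (a point fixed in the world has none). Each returns a list of dicts, best first, with "score" (0 to 1); they miss things now and then, are a little off and sometimes report something else, mostly with a low value. They report only what shows in the picture. A call takes as long as a camera call. They do not tell look-alikes from the thing itself.
- env.find_in(picture, target): "centre" ([x, y, z] in mm, in the coordinates of the camera as it stood for that picture, good to about 4 mm: the middle of the surface that is visible of it).
- env.trace(picture, target): "mask" (480x640 bool, what is visible of it).
The state is a dict: "t": time; "joints": joint angles; "qvel": joint speeds; "tau": joint torques, N m; "eef_pos": TCP position; "tcp_rot": TCP orientation; "ft_force": force on the tool from outside, world axes, zero at the start; "moment": the same for the moment, N m; "opening": opening from 0.0 (shut) to 1.0 (fully open); "grip_force": force on a finger pad.
Only numpy, scipy, OpenCV 4.12 (cv2) and the standard library are available. Lean on these libraries where they do the work, as an engineer would, in place of code of your own. Each camera call takes 0.05 s, during which the arm holds its last target. There are 200 camera calls.

## Working session

There is one attempt and no reset: what is moved stays moved. The work goes in short steps, Python scripts to look and compute and a shell command to move; the robot and the scene stay as the last step left them, time stands still between calls to the robot, and variables do not carry over. Pictures are saved under pics/ and viewed, at most 10 in all, crops included, and the job is handed in when it is done.

```bash
mkdir -p pics
cat > h.py <<'E'
import numpy as np, cv2
from scipy.spatial.transform import Rotation as R
from cell import env
def rot(o):
    o=np.array(o,float)
    return o if o.shape==(3,3) else (R.from_euler('xyz',o) if o.size==3 else R.from_quat(o)).as_matrix()
def world(p,c): return rot(p['orientation'])@np.array(c)+np.array(p['position'])
def pix(p,uv):
    uv=np.array(uv,float).reshape(-1,2); K=np.array([[p['fx'],0,p['cx']],[0,p['fy'],p['cy']],[0,0,1]])
    n=cv2.undistortPoints(uv[:,None],K,np.array(p['D']))[:,0]
    d=np.array([p['depth'][int(v),int(u)] for u,v in uv])
    return (rot(p['orientation'])@np.c_[n*d[:,None],d].T).T+np.array(p['position'])
def save(p,n): cv2.imwrite('pics/'+n,p['img'][:,:,::-1])
E
python3 - <<'E'
from h import *
for c in ['scene','side']:
    p=env.read_camera(c); save(p,c+'0.png'); print(c,p['position'],p['orientation'])
    for t in ['forge','mouth_left','mouth_right','marks_left','marks_right','bar_left','bar_left_head','bar_left_tail','bar_right','bar_right_head','bar_right_tail','hammer','tongs']:
        print(t,[(round(d['score'],2),world(p,d['centre']).round().tolist()) for d in env.find_in(p,t)][:4])
print(env.state())
E
```

```text
scene [1069.88178498  248.24685555  946.22917893] [-2.55281061  0.01023161  1.92283321]
forge [(0.65, [812.0, 52.0, 135.0])]
mouth_left [(0.96, [809.0, 59.0, 138.0])]
mouth_right [(0.71, [810.0, 56.0, 132.0])]
marks_left [(0.75, [809.0, 55.0, 139.0])]
marks_right [(0.66, [814.0, 51.0, 135.0])]
bar_left [(0.87, [571.0, 86.0, 24.0]), (0.75, [268.0, 316.0, 20.0]), (0.75, [323.0, -280.0, 16.0]), (0.63, [809.0, 56.0, 135.0])]
bar_left_head [(0.95, [268.0, 314.0, 19.0]), (0.71, [569.0, 87.0, 22.0]), (0.63, [636.0, -168.0, 11.0]), (0.58, [326.0, -279.0, 21.0])]
bar_left_tail [(0.81, [321.0, -283.0, 18.0]), (0.74, [271.0, 318.0, 19.0]), (0.57, [571.0, 84.0, 18.0])]
bar_right [(0.41, [592.0, 225.0, 23.0])]
bar_right_head [(0.79, [578.0, -22.0, 25.0])]
bar_right_tail [(0.6, [580.0, -26.0, 23.0])]
hammer [(0.84, [592.0, 226.0, 27.0]), (0.39, [573.0, 86.0, 24.0])]
tongs [(0.88, [637.0, -167.0, 10.0]), (0.4, [810.0, 60.0, 138.0])]
side [ 101.01822191 -931.13076268  774.85333866] [-2.17894175  0.01263888 -0.41817441]
forge [(0.67, [712.0, -19.0, 64.0]), (0.19, [542.0, 210.0, 19.0]), (0.17, [578.0,
[... 697 characters left out ...]
 [(0.9, [560.0, -173.0, 8.0])]
{'t': 1.4, 'joints': array([-1.05607928e-01,  4.90882285e-01,  1.55892092e+00, -4.57023586e-06,
        1.09169144e+00, -1.05576270e-01]), 'qvel': array([ 0.00100989,  0.00311373, -0.0018545 ,  0.00182902,  0.00094743,
        0.00043933]), 'tau': array([ 8.73586123e-04, -6.12459469e+01, -2.58430123e+01,  6.94372714e-02,
        4.45298944e-02,  4.79798260e-06]), 'eef_pos': array([6.25008918e+02, 1.57139625e-02, 2.14664736e+02]), 'tcp_rot': array([3.14149562e+00, 1.43613488e-05, 1.57076677e+00]), 'ft_force': array([ 0.51838252, -0.77387655, -0.21324405]), 'moment': array([-0.01882718, -0.02039931, -0.02691558]), 'grip_force': 0.0, 'opening': 0.9997521090742297}
```

View pics/scene0.png

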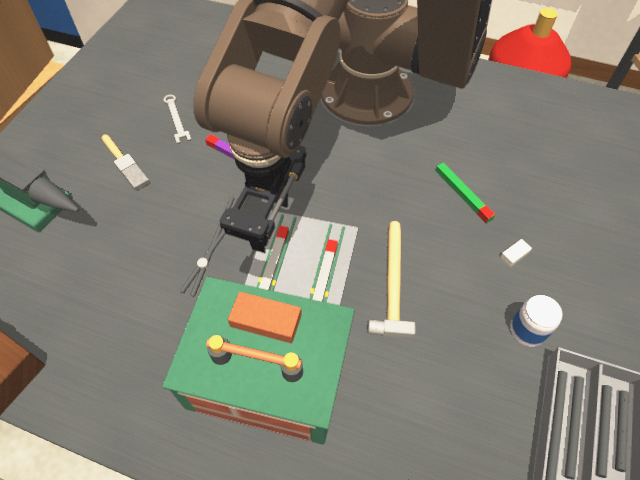

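View pics/side0.png

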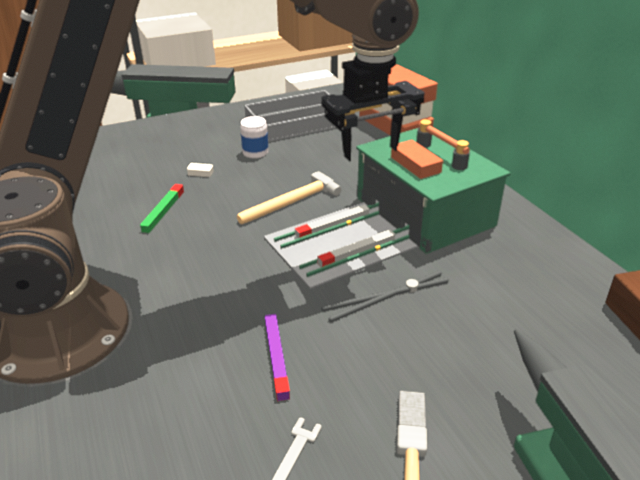

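The scene picture shows the two steel bars with their red tails at (282,232) and (331,246). The yellow marks are near the mouth, the hammer is at (395,280) and the tongs at (205,255). I'll take a wrist view to measure precisely.

Run:
```python
from h import *
for c in ['wrist','side','scene']:
    p=env.read_camera(c); save(p,c+'1.png')
    hsv=cv2.cvtColor(p['img'],cv2.COLOR_RGB2HSV)
    for n,m in [('red',((hsv[...,0]<6)|(hsv[...,0]>174))&(hsv[...,1]>180)&(hsv[...,2]>90)),('yel',(hsv[...,0]>22)&(hsv[...,0]<34)&(hsv[...,1]>150)&(hsv[...,2]>120))]:
        k,l,s,ce=cv2.connectedComponentsWithStats(m.astype(np.uint8))
        for i in range(1,k):
            if s[i,4]<6: continue
            ys,xs=np.where(l==i); w=pix(p,np.c_[xs,ys])
            if abs(np.median(w[:,1]))<200 and 300<np.median(w[:,0])<800: print(c,n,s[i,4],ce[i].round(),np.median(w,0).round(1),np.percentile(w,3,axis=0).round(1),np.percentile(w,97,axis=0).round(1))
```

```text
wrist red 646 [184. 123.] [512.1  74.5  26.4] [498.8  65.   24.8] [524.1  84.   27.8]
wrist red 676 [197. 251.] [514.4 -34.5  26.4] [501.7 -44.5  20.6] [527.2 -25.   27.9]
wrist yel 20 [326. 217.] [627.9  -6.2  14.6] [623.5  -7.4  11.6] [631.9  -5.5  15.9]
side red 87 [304. 230.] [509.3  67.5  24.5] [497.9  62.3  15.3] [522.  79.  28.]
side red 111 [327. 258.] [512.5 -43.3  24.9] [499.8 -48.8  15.8] [524.5 -31.2  29.8]
scene red 103 [282. 232.] [513.1 -32.7  24.4] [500.7 -43.   21.1] [525.7 -21.3  27.2]
scene red 101 [331. 245.] [510.5  77.2  24.2] [498.2  67.8  21.8] [521.7  87.1  28. ]
scene yel 7 [260. 279.] [630.5 -36.2  13.3] [625.5 -37.3  10.2] [634.9 -34.8  14.7]
scene yel 13 [273. 282.] [627.2  -6.6  12.6] [620.7 -10.9   6.8] [631.5  -3.7  15.4]
scene yel 9 [312. 291.] [617.9  74.2  13.2] [614.9  72.5  10.6] [621.9  75.6  14.3]
scene yel 11 [326. 294.] [615.4 102.8  13.4] [610.3  99.2   5.4] [619.4 105.4  15. ]
```

View pics/wrist1.png

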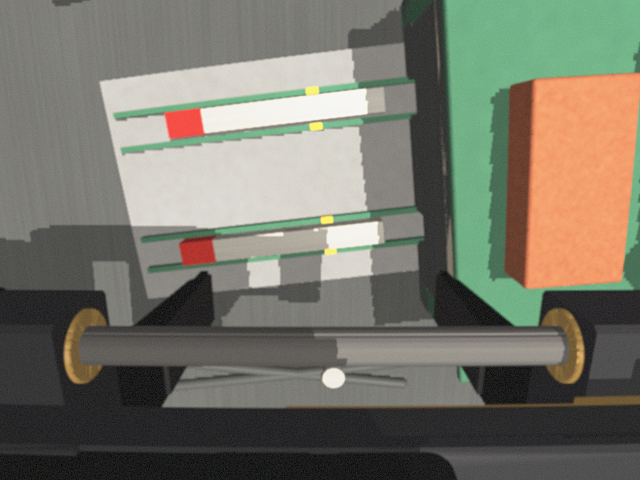

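The wrist picture shows both bars lying in their lanes. Red tails are at (184,123) left and (197,251) right, and heads near (383,101) and (381,233). The yellow marks are at (312,91)/(316,127) and (326,219)/(330,252). Next I'll fit the rails to get the lane axis.

```bash
cat > lanes.py <<'E'
from h import *
p=env.read_camera('wrist'); hsv=cv2.cvtColor(p['img'],cv2.COLOR_RGB2HSV)
m=(hsv[...,0]>50)&(hsv[...,0]<90)&(hsv[...,1]>90); m[:,415:]=0; m[275:]=0
ys,xs=np.where(m); w=pix(p,np.c_[xs,ys]); k=(w[:,2]>9)&(w[:,2]<18)&(w[:,0]>480)&(w[:,0]<700); w=w[k]
y0=w[:,1]-0.11*(w[:,0]-600)
for lo,hi in [(60,86),(86,125),(-60,-22),(-22,10)]:
    q=w[(y0>lo)&(y0<hi)]
    if len(q)<20: print('few',lo,len(q)); continue
    a,b=np.polyfit(q[:,0]-600,q[:,1],1); print(lo,len(q),'slope',round(a,4),'y@600',round(b,1),'z',np.median(q[:,2]).round(1),'x',np.percentile(q[:,0],[1,99]).round())
print('cam',p['position'])
E
python3 lanes.py
python3 - <<'E'
from h import *
s=env.state(); print(s['t'],s['eef_pos'].round(1))
for n in ['bar_left','bar_right']:
    p=env.read_camera('wrist')
    for d in env.trace(p,n)[:3]:
        ys,xs=np.where(d['mask']); w=pix(p,np.c_[xs,ys]); w=w[(w[:,2]>22)&(w[:,2]<32)]
        if len(w)<50: continue
        c,(L,W),an=cv2.minAreaRect(w[:,:2].astype(np.float32)); print(n,round(d['score'],2),np.round(c,1),round(L,1),round(W,1),round(an,2),np.median(w[:,2]))
E
```

```text
60 601 slope 0.1132 y@600 69.6 z 14.1 x [482. 692.]
86 700 slope 0.1132 y@600 98.5 z 14.1 x [482. 691.]
-60 162 slope 0.1145 y@600 -41.0 z 14.2 x [487. 695.]
-22 536 slope 0.1153 y@600 -11.0 z 14.3 x [493. 697.]
cam [625.34174582  68.3636321  384.91928165]
1.6 [625.    0.  214.7]
bar_left 0.76 [585.6  83.2] 180.7 20.2 6.53 26.13047673542019
bar_right 0.95 [588.8 -27.1] 179.7 21.4 6.89 26.249949337007536
```

```bash
python3 -m inch '[[0,0,0,1.86,-2.9,0,0],[0,0,0,1.86,-2.9,0,0],[0,0,0,1.86,-2.9,0,0],[0,0,0,1.87,-2.89,0,0],[0,0,-0.1684,0,0,1,0],[0,0,-0.1684,0,0,1,0],[0,0,-0.1684,0,0,1,0],[0,0,-0.1684,0,0,1,0],[0,0,-0.1684,0,0,1,0],[0,0,-0.1684,0,0,1,0],[0,0,-0.1684,0,0,1,0],[0,0,-0.1684,0,0,1,0],[0,0,-0.1684,0,0,1,0],[0,0,-0.1684,0,0,1,0],[0,0,0,0,0,0,0],[0,0,0,0,0,0,0]]'
python3 - <<'E'
from h import *
p=env.read_camera('wrist'); save(p,'w2.png'); print(p['position'])
hsv=cv2.cvtColor(p['img'],cv2.COLOR_RGB2HSV)
m=((hsv[...,0]<6)|(hsv[...,0]>174))&(hsv[...,1]>180)&(hsv[...,2]>90)
k,l,s,ce=cv2.connectedComponentsWithStats(m.astype(np.uint8))
for i in range(1,k):
    if s[i,4]>50:
        ys,xs=np.where(l==i); w=pix(p,np.c_[xs,ys]);print(ce[i],np.median(w,0),cv2.minAreaRect(w[w[:,2]>23][:,:2].astype(np.float32)))
E
```

```text
t: 3.8
eef_pos: [509.3, 74.5, 115.0]
tcp_rot: [-3.142, 0.001, -3.032]
ft_force: [0.0, -0.3, -0.0]
opening: 0.5
grip_force: 0.0
[441.09527746  66.45707071 285.22225103]
[163.5   223.225] [505.45969813 -26.55464081  25.96397887] ((513.1509399414062, -30.69550132751465), (27.957672119140625, 11.463382720947266), 6.91184663772583)
```

View pics/w2.png

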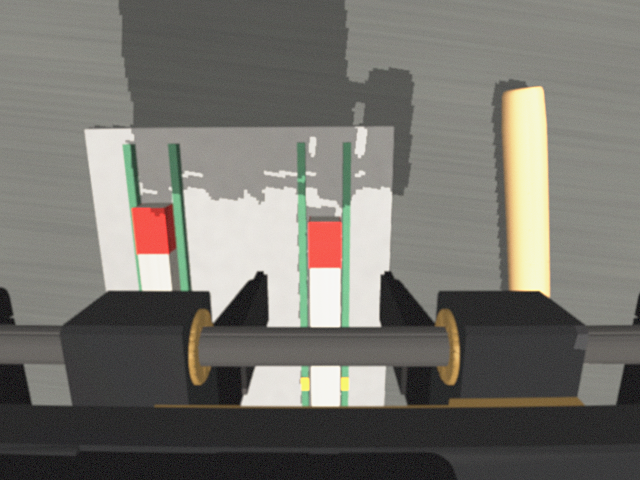

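The wrist picture shows the left tail at (324,243), centred between its rails at columns 302 and 346 and midway between the fingers. Now I'll descend and grip.

```bash
python3 -m inch '[[0,0,0,0,-0.05,3,0],[0,0,0,0,0,3,0],[0,0,0,0,0,2,0],[0,0,0,0,0,1,0],[0,0,0,0,0,0.7,0],[0,0,0,0,0,0,0],[0,0,0,0,0,0,1],[0,0,0,0,0,0,1],[0,0,0,0,0,0,1],[0,0,0,0,0,0,1],[0,0,0,0,0,0,1],[0,0,0,0,0,0,1]]'
```

```text
t: 5.35
eef_pos: [509.3, 74.1, 17.9]
tcp_rot: [-3.142, 0.0, -3.028]
ft_force: [-0.9, 1.7, 5.1]
opening: 0.203
grip_force: 30.0
```

```bash
python3 -m inch '[[0,0,0,-0.4,0,0,1],[0,0,0,-0.4,0,0,1],[0,0,0,-0.4,0,0,1],[0,0,0,-0.4,0,0,1],[0,0,0,-0.4,0,0,1]]';python3 -m inch '[[0,0,0,-0.4,0,0,1],[0,0,0,-0.4,0,0,1],[0,0,0,-0.4,0,0,1],[0,0,0,-0.4,0,0,1],[0,0,0,-0.4,0,0,1],[0,0,0,-0.4,0,0,1],[0,0,0,-0.4,0,0,1],[0,0,0,-0.4,0,0,1],[0,0,0,-0.4,0,0,1]]'
```

```text
t: 5.98
eef_pos: [527.0, 76.2, 17.9]
tcp_rot: [3.141, -0.004, -3.028]
ft_force: [-10.9, -1.2, 13.3]
opening: 0.209
grip_force: 30.0
t: 7.1
eef_pos: [563.1, 80.2, 17.9]
tcp_rot: [3.141, -0.004, -3.028]
ft_force: [-10.1, -1.7, 12.4]
opening: 0.208
grip_force: 30.0
```

```bash
python3 -m inch '[[0,0,0,-0.2,0,-0.05,1],[0,0,0,-0.2,0,0,1],[0,0,0,-0.2,0,0,1],[0,0,0,-0.2,0,0,1]]'
for i in 1; do :; done
python3 -m inch '[[0,0,0,-0.15,0,0,1],[0,0,0,-0.15,0,0,1],[0,0,0,0,0,0,1]]'
```

```text
t: 7.6
eef_pos: [572.9, 81.3, 18.0]
tcp_rot: [-3.142, 0.0, -3.028]
ft_force: [-1.3, 0.1, -1.8]
opening: 0.205
grip_force: 30.0
t: 7.98
eef_pos: [576.0, 81.6, 18.2]
tcp_rot: [-3.142, 0.001, -3.028]
ft_force: [-0.6, -0.8, -2.1]
opening: 0.207
grip_force: 30.0
```

```bash
python3 -m inch '[[0,0,0,-0.15,0,0,1],[0,0,0,-0.15,0,0,1]]'
```

```text
t: 8.22
eef_pos: [577.6, 81.9, 17.9]
tcp_rot: [3.141, -0.003, -3.028]
ft_force: [-8.5, -2.5, 2.2]
opening: 0.212
grip_force: 30.0
```

```bash
python3 -m inch '[[0,0,0,-0.15,0,0,1],[0,0,0,0,0,0,1]]'
```

```text
t: 8.48
eef_pos: [578.4, 82.1, 17.9]
tcp_rot: [3.141, -0.004, -3.028]
ft_force: [-8.8, -1.0, 2.4]
opening: 0.212
grip_force: 30.0
```

```bash
python3 -m inch '[[0,0,0,-0.15,0,0,1],[0,0,0,0,0,0,1]]'
```

```text
t: 8.72
eef_pos: [579.1, 82.2, 17.9]
tcp_rot: [3.141, -0.006, -3.028]
ft_force: [-12.8, -1.3, 4.9]
opening: 0.205
grip_force: 30.0
```

```bash
python3 -m inch '[[0,0,0,-0.15,0,0,1],[0,0,0,0,0,0,1]]'
```

```text
t: 8.98
eef_pos: [579.8, 82.3, 17.9]
tcp_rot: [3.141, -0.008, -3.028]
ft_force: [-16.1, -1.1, 8.5]
opening: 0.204
grip_force: 30.0
```

Resistance rises from 9 to 16 N with the head about 50 mm in and the tool lagging its command. That is the springy flap, so I'll draw this bar back.

```bash
python3 -m inch '[[0,0,0,0.2,0,0,1],[0,0,0,0.4,0,0,1],[0,0,0,0.5,0,0,1],[0,0,0,0.5,0,0,1],[0,0,0,0.5,0,0,1],[0,0,0,0.5,0,0,1],[0,0,0,0.5,0,0,1],[0,0,0,0.5,0,0,1],[0,0,0,0.5,0,0,1],[0,0,0,0.5,0,0,1],[0,0,0,0.5,0,0,1],[0,0,0,0.5,0,0,1],[0,0,0,0.5,0,0,1],[0,0,0,0.5,0,0,1],[0,0,0,0.5,0,0,1],[0,0,0,0.2,0,0,1],[0,0,0,0,0,0,1]]'; python3 -m inch '[[0,0,0,0,0,0,0],[0,0,0,0,0,0,0],[0,0,0,0,0,0,0],[0,0,0,0,0,0,0],[0,0,0,0,0,-2,0],[0,0,0,0,0,-4,0],[0,0,0,0,0,-4,0],[0,0,0,0,0,0,0]]'
python3 - <<'E'
from h import *
env_p=[]
for c,n in [('wrist','bar_left'),('scene','bar_left'),('side','bar_right'),('side','bar_left')]:
    p=env.read_camera(c)
    if c=='wrist': save(p,'w3.png')
    for d in env.trace(p,n)[:4]:
        ys,xs=np.where(d['mask']); w=pix(p,np.c_[xs,ys]); w=w[(w[:,2]>22)&(w[:,2]<32)]
        if len(w)<30: continue
        print(c,n,round(d['score'],2),np.round(cv2.minAreaRect(w[:,:2].astype(np.float32))[0],1),np.round(cv2.minAreaRect(w[:,:2].astype(np.float32))[1],1))
    hsv=cv2.cvtColor(p['img'],cv2.COLOR_RGB2HSV)
    m=((hsv[...,0]<6)|(hsv[...,0]>174))&(hsv[...,1]>180)&(hsv[...,2]>90)
    k,l,s,ce=cv2.connectedComponentsWithStats(m.astype(np.uint8))
    for i in range(1,k):
        if s[i,4]>30:
            ys,xs=np.where(l==i); w=pix(p,np.c_[xs,ys]); w=w[(w[:,2]>22)&(w[:,2]<32)]
            if len(w)>15 and 450<w[0,0]<700 and -100<w[0,1]<150: r=cv2.minAreaRect(w[:,:2].astype(np.float32)); print(c,'red',np.round(r[0],1),np.round(r[1],1))
E
```

```text
t: 11.1
eef_pos: [510.3, 74.2, 18.1]
tcp_rot: [3.142, -0.001, -3.028]
ft_force: [-1.2, 0.3, -1.6]
opening: 0.21
grip_force: 30.0
t: 12.1
eef_pos: [511.9, 74.3, 120.6]
tcp_rot: [-3.141, 0.005, -3.028]
ft_force: [-0.3, 0.4, -0.1]
opening: 0.496
grip_force: 0.0
wrist bar_left 0.68 [566.5  80. ] [139.4  20.3]
wrist red [511.2 -27. ] [29.8 11.6]
scene red [512.1 -33. ] [28.5 21.2]
scene red [511.9  75.9] [26.9 20.1]
side bar_right 0.65 [587.  -28.8] [182.7  26.9]
side red [509.8  69.1] [25.  16.4]
side red [511.  -39.6] [27.1 18.6]
side bar_left 0.79 [ 330.7 -234.8] [178.   15.3]
side bar_left 0.76 [256.6 303.4] [174.8  20.3]
side bar_left 0.58 [584.6  80.8] [180.2  28. ]
side bar_left 0.33 [712.4  37.5] [239.2 442.9]
side red [511.4  68.6] [23.8 17. ]
side red [511.4 -39.8] [26.2 20.3]
```

```bash
python3 -m inch '[[0,0,0,0.3,-2.75,0,0],[0,0,0,0.3,-2.75,0,0],[0,0,0,0.3,-2.75,0,0],[0,0,0,0.2,-2.75,0,0],[0,0,0,0,0,0,0],[0,0,0,0,0,0,0]]'
python3 - <<'E'
from h import *
p=env.read_camera('wrist'); save(p,'w4.png')
E
```

```text
t: 13.25
eef_pos: [512.0, -35.9, 117.9]
tcp_rot: [3.141, -0.0, -3.029]
ft_force: [-0.7, 0.1, -0.4]
opening: 0.5
grip_force: 0.0
```

View pics/w4.png

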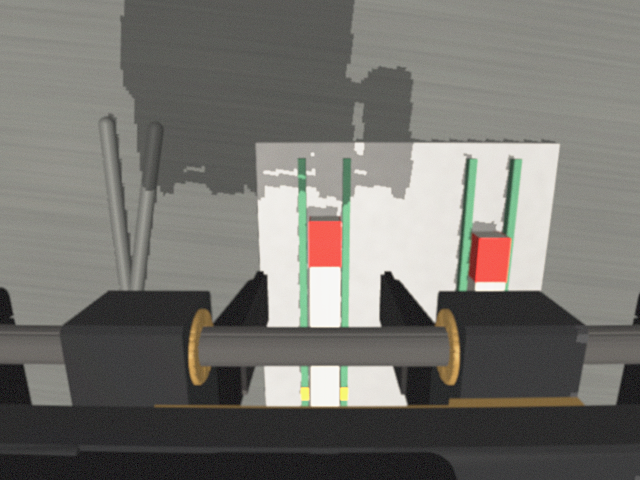

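The right tail is at (325,243), centred between its rails at columns 303 and 347. The left bar sits back in its lane. I'll grip the right bar the same way.

```bash
python3 -m inch '[[0,0,0,0,0,3,0],[0,0,0,0,0,3,0],[0,0,0,0,0,2,0],[0,0,0,0,0,1.2,0],[0,0,0,0,0,0.7,0],[0,0,0,0,0,0,0],[0,0,0,0,0,0,1],[0,0,0,0,0,0,1],[0,0,0,0,0,0,1],[0,0,0,0,0,0,1],[0,0,0,0,0,0,1],[0,0,0,0,0,0,1]]'; python3 -m inch '[[0,0,0,-0.2,0,0,1],[0,0,0,-0.4,0,0,1],[0,0,0,-0.4,0,0,1],[0,0,0,-0.4,0,0,1],[0,0,0,-0.4,0,0,1]]'
```

```text
t: 14.8
eef_pos: [512.2, -36.3, 19.4]
tcp_rot: [-3.141, 0.0, -3.028]
ft_force: [-1.1, 1.5, 5.9]
opening: 0.206
grip_force: 30.0
t: 15.42
eef_pos: [528.0, -34.2, 19.4]
tcp_rot: [3.141, -0.004, -3.028]
ft_force: [-10.9, -1.0, 14.1]
opening: 0.207
grip_force: 30.0
```

```bash
python3 -m inch '[[0,0,0,-0.4,0,-0.05,1],[0,0,0,-0.4,0,0,1],[0,0,0,-0.4,0,0,1],[0,0,0,-0.4,0,0,1],[0,0,0,-0.4,0,0,1],[0,0,0,-0.4,0,0,1],[0,0,0,-0.4,0,0,1],[0,0,0,-0.4,0,0,1],[0,0,0,-0.4,0,0,1],[0,0,0,-0.4,0,0,1],[0,0,0,-0.4,0,0,1],[0,0,0,-0.4,0,0,1]]'; python3 -m inch '[[0,0,0,-0.2,0,0,1],[0,0,0,-0.2,0,0,1],[0,0,0,-0.2,0,0,1]]'
```

```text
t: 16.92
eef_pos: [578.0, -28.8, 19.7]
tcp_rot: [-3.142, 0.0, -3.028]
ft_force: [-1.9, -0.8, -2.6]
opening: 0.208
grip_force: 30.0
t: 17.3
eef_pos: [583.8, -28.2, 19.7]
tcp_rot: [-3.142, -0.0, -3.028]
ft_force: [-0.7, -0.2, -2.9]
opening: 0.208
grip_force: 30.0
```

```bash
python3 -m inch '[[0,0,0,-0.2,0,0,1],[0,0,0,-0.2,0,0,1],[0,0,0,-0.2,0,0,1]]'
```

```text
t: 17.68
eef_pos: [589.8, -27.5, 19.7]
tcp_rot: [-3.142, 0.0, -3.028]
ft_force: [-1.5, 1.2, -3.3]
opening: 0.207
grip_force: 30.0
```

```bash
python3 -m inch '[[0,0,0,-0.2,0,0,1],[0,0,0,-0.2,0,0,1],[0,0,0,-0.2,0,0,1]]'
```

```text
t: 18.05
eef_pos: [595.8, -26.8, 19.7]
tcp_rot: [-3.142, 0.0, -3.028]
ft_force: [-0.9, 0.1, -2.6]
opening: 0.209
grip_force: 30.0
```

The head is past flap depth with no resistance, so the right lane is open. I'll carry on to the stop.

```bash
python3 -m inch '[[0,0,0,-0.3,0,0,1],[0,0,0,-0.3,0,0,1],[0,0,0,-0.3,0,0,1],[0,0,0,-0.3,0,0,1],[0,0,0,-0.3,0,0,1],[0,0,0,-0.3,0,0,1]]'; python3 -m inch '[[0,0,0,-0.3,0,0,1],[0,0,0,-0.3,0,0,1],[0,0,0,-0.3,0,0,1],[0,0,0,-0.3,0,0,1],[0,0,0,-0.2,0,0,1],[0,0,0,-0.2,0,0,1]]'
```

```text
t: 18.8
eef_pos: [613.7, -24.8, 19.6]
tcp_rot: [-3.142, 0.0, -3.028]
ft_force: [-1.6, -0.2, -2.5]
opening: 0.205
grip_force: 30.0
t: 19.55
eef_pos: [629.5, -23.0, 19.6]
tcp_rot: [-3.142, -0.0, -3.028]
ft_force: [-2.3, -0.5, -2.3]
opening: 0.208
grip_force: 30.0
```

```bash
python3 -m inch '[[0,0,0,-0.2,0,0,1],[0,0,0,-0.2,0,0,1],[0,0,0,0,0,0,1]]'
python3 - <<'E'
from h import *
p=env.read_camera('wrist'); save(p,'w5.png')
E
```

```text
t: 19.92
eef_pos: [633.8, -22.6, 19.7]
tcp_rot: [-3.141, 0.001, -3.028]
ft_force: [0.2, -0.6, -3.4]
opening: 0.204
grip_force: 30.0
```

View pics/w5.png

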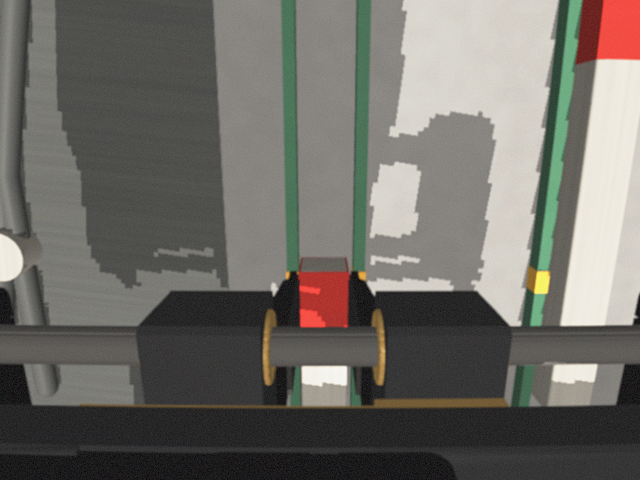

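The tail is at (324,265), with the yellow marks peeking out at (290,275) and (362,275), so a few mm remain.

```bash
python3 -m inch '[[0,0,0,-0.15,0,0,1],[0,0,0,-0.15,0,0,1],[0,0,0,0,0,0,1]]'; python3 -m inch '[[0,0,0,-0.1,0,0,1],[0,0,0,-0.1,0,0,1],[0,0,0,0,0,0,1]]'
```

```text
t: 20.35
eef_pos: [636.6, -22.3, 19.7]
tcp_rot: [-3.142, 0.0, -3.028]
ft_force: [0.4, 0.3, -2.3]
opening: 0.203
grip_force: 30.0
t: 20.72
eef_pos: [638.5, -22.0, 19.7]
tcp_rot: [-3.142, 0.0, -3.028]
ft_force: [0.0, 0.1, -2.2]
opening: 0.204
grip_force: 30.0
```

```bash
python3 -m inch '[[0,0,0,-0.1,0,0,1],[0,0,0,-0.1,0,0,1],[0,0,0,0,0,0,1]]'
```

```text
t: 21.1
eef_pos: [640.5, -21.8, 19.7]
tcp_rot: [-3.142, 0.0, -3.028]
ft_force: [-0.7, -0.1, -3.2]
opening: 0.205
grip_force: 30.0
```

```bash
python3 -m inch '[[0,0,0,-0.1,0,0,1],[0,0,0,0,0,0,1]]'
```

```text
t: 21.35
eef_pos: [641.5, -21.6, 19.7]
tcp_rot: [-3.142, 0.0, -3.028]
ft_force: [-0.9, 0.1, -2.2]
opening: 0.207
grip_force: 30.0
```

Still free, so I'll continue in small steps.

```bash
python3 -m inch '[[0,0,0,-0.1,0,0,1],[0,0,0,0,0,0,1]]'
```

```text
t: 21.6
eef_pos: [642.4, -21.6, 19.7]
tcp_rot: [-3.142, 0.0, -3.028]
ft_force: [-1.9, 0.6, -2.9]
opening: 0.204
grip_force: 30.0
```

```bash
python3 -m inch '[[0,0,0,-0.1,0,0,1],[0,0,0,0,0,0,1]]'
```

```text
t: 21.85
eef_pos: [643.3, -21.4, 19.6]
tcp_rot: [3.142, -0.0, -3.028]
ft_force: [-1.5, 0.0, -2.2]
opening: 0.202
grip_force: 30.0
```

```bash
python3 -m inch '[[0,0,0,-0.1,0,0,1],[0,0,0,0,0,0,1]]'
python3 - <<'E'
from h import *
p=env.read_camera('wrist'); save(p,'w6.png')
E
```

```text
t: 22.1
eef_pos: [643.8, -21.3, 19.5]
tcp_rot: [3.141, -0.001, -3.028]
ft_force: [-4.4, 0.1, -2.8]
opening: 0.21
grip_force: 30.0
```

View pics/w6.png

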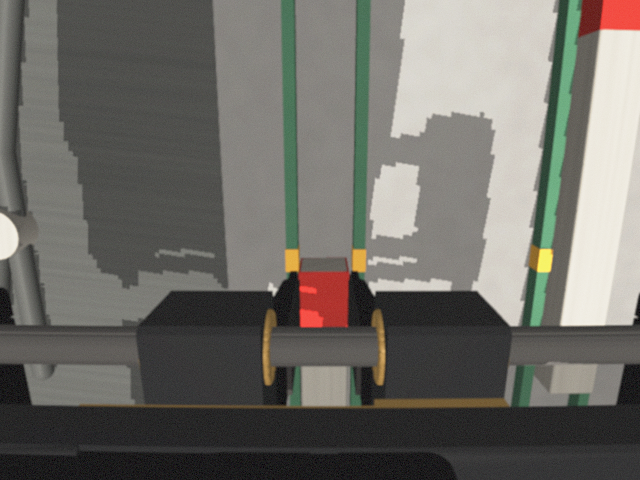

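The tail's top edge is at row 271, its lower edge near 257, and the yellow marks span rows 249–271. I'll check this in 3D.

```bash
cat > chk.py <<'E'
from h import *
u=np.array([.9936,.1131]); v=np.array([-.1131,.9936])
p=env.read_camera('wrist'); hsv=cv2.cvtColor(p['img'],cv2.COLOR_RGB2HSV)
H,S,V=[hsv[...,i].astype(int) for i in range(3)]
for n,m in [('red',((H<6)|(H>174))&(S>180)&(V>90)),('yel',(H>17)&(H<34)&(S>150)&(V>120))]:
    k,l,s,ce=cv2.connectedComponentsWithStats(m.astype(np.uint8))
    for i in range(1,k):
        if s[i,4]<60: continue
        ys,xs=np.where(l==i); w=pix(p,np.c_[xs,ys]); z=np.median(w[:,2]); a=w[abs(w[:,2]-z)<3]
        if z<40: print(n,ce[i].round(),len(a),'z',round(z,1),'along',np.percentile(a[:,:2]@u,[1,50,99]).round(1),'lat',np.median(a[:,:2]@v).round(1))
print(env.state()['eef_pos'][:2]@u)
E
python3 chk.py
```

```text
red [615.  14.] 1104 z 26.2 along [522.5 527.3 531.8] lat 11.7
red [324. 298.] 2353 z 26.6 along [624.9 635.6 647.9] lat -94.5
yel [535. 258.] 157 z 11.9 along [618.3 623.  627.9] lat -1.2
yel [292. 260.] 277 z 14.9 along [618.2 623.  627.9] lat -108.3
yel [358. 260.] 277 z 14.8 along [618.4 623.  628. ] lat -79.8
637.3248455469812
```

```bash
python3 -m inch '[[0,0,0,-0.1,0,0,1],[0,0,0,0,0,0,1]]'
```

```text
t: 22.45
eef_pos: [644.4, -21.2, 19.5]
tcp_rot: [3.141, -0.002, -3.028]
ft_force: [-7.8, -0.1, 0.0]
opening: 0.206
grip_force: 30.0
```

```bash
python3 -m inch '[[0,0,0,-0.1,0,0,1],[0,0,0,0,0,0,1]]'; python3 chk.py
```

```text
t: 22.7
eef_pos: [644.8, -21.1, 19.5]
tcp_rot: [3.141, -0.003, -3.028]
ft_force: [-10.0, -1.4, 1.9]
opening: 0.21
grip_force: 30.0
red [617.  12.] 1011 z 26.2 along [523.2 527.7 531.9] lat 12.0
red [324. 298.] 2367 z 26.6 along [625.8 636.7 649. ] lat -94.4
yel [535. 255.] 155 z 11.8 along [618.3 623.2 628. ] lat -1.2
yel [292. 258.] 288 z 14.8 along [618.3 623.1 628.2] lat -108.2
yel [358. 258.] 291 z 14.9 along [618.1 623.1 628.2] lat -79.7
yel [550. 255.] 62 z 14.8 along [618.2 621.3 627.9] lat 3.8
638.3242810146335
```

The stop is loaded at about 10 N and the tail is at the marks. I'll ease off 0.5 mm, release and lift.

```bash
python3 -m inch '[[0,0,0,0.05,0,0,1],[0,0,0,0,0,0,0.4],[0,0,0,0,0,0,0.2],[0,0,0,0,0,0,0.2],[0,0,0,0,0,0,0.2],[0,0,0,0,0,-2,0.2],[0,0,0,0,0,-4,0.2],[0,0,0,2,0,-4,0.2],[0,0,0,4,0,-1,0.2],[0,0,0,4,0,0,0.2],[0,0,0,4,0,0,0.2],[0,0,0,0,0,0,0.2],[0,0,0,0,0,0,0.2]]'
python3 - <<'E'
import chk
from h import *
for c in ['scene','side']: p=env.read_camera(c); save(p,c+'7.png')
for c in ['scene','side']:
    for t in ['hammer','tongs','bar_left','bar_right']:
        p=env.read_camera(c); print(c,t,[(round(d['score'],2),world(p,d['centre']).round().tolist()) for d in env.find_in(p,t)][:3])
a=cv2.imread('pics/side7.png')[150:330,220:460]; cv2.imwrite('pics/s7c.png',cv2.resize(a,(720,540)))
E
```

```text
t: 24.38
eef_pos: [507.9, -37.1, 130.8]
tcp_rot: [-3.141, 0.002, -3.029]
ft_force: [-0.5, -0.4, -0.1]
opening: 0.402
grip_force: 0.0
red [470. 258.] 104 z 25.2 along [503.6 517.  530.8] lat 4.9
500.4942724142898
scene hammer [(0.58, [591.0, 227.0, 23.0]), (0.56, [572.0, 87.0, 25.0])]
scene tongs [(0.7, [595.0, -164.0, 9.0])]
scene bar_left [(0.9, [571.0, 84.0, 23.0]), (0.67, [319.0, -284.0, 17.0]), (0.62, [269.0, 314.0, 18.0])]
scene bar_right []
side hammer [(0.6, [486.0, 201.0, 20.0])]
side tongs [(0.84, [558.0, -174.0, 8.0])]
side bar_left [(0.95, [324.0, -247.0, 17.0]), (0.83, [581.0, 75.0, 27.0])]
side bar_right [(0.63, [668.0, -22.0, 30.0]), (0.58, [708.0, -23.0, 58.0])]
```

View pics/s7c.png

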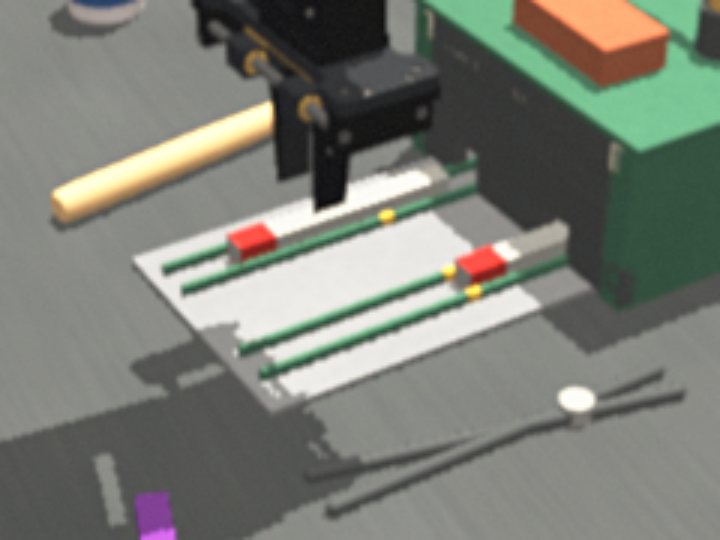

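The side crop shows the right bar in the mouth with its tail at the yellow marks (465,280), the left bar outside, and the tongs and hammer unmoved. One close check of the tail after release:

```bash
python3 -m inch '[[0,0,0,-4,0,0,0.2],[0,0,0,-4,0,0,0.2],[0,0,0,-4,0,0,0.2],[0,0,0,0,0,0,0.2],[0,0,0,0,0,0,0.2]]'; python3 chk.py
```

```text
t: 25.95
eef_pos: [625.1, -23.3, 129.2]
tcp_rot: [3.141, -0.001, -3.028]
ft_force: [0.4, 0.4, -0.3]
opening: 0.399
grip_force: 0.0
red [484.  78.] 121 z 24.2 along [503.8 518.  531.2] lat 4.9
618.2965733397193
```

```bash
sed -i 's/(V>90)/(V>30)/;s/(V>120)/(V>40)/;s/<60: continue/<30: continue/' chk.py; echo "save(p,'w8.png')" >> chk.py; python3 chk.py
```

```text
red [485.  80.] 125 z 25.0 along [504.2 519.2 531.4] lat 5.0
yel [457. 239.] 36 z 11.9 along [619.2 623.4 628.1] lat -1.1
618.3402897824208
```

View pics/w8.png

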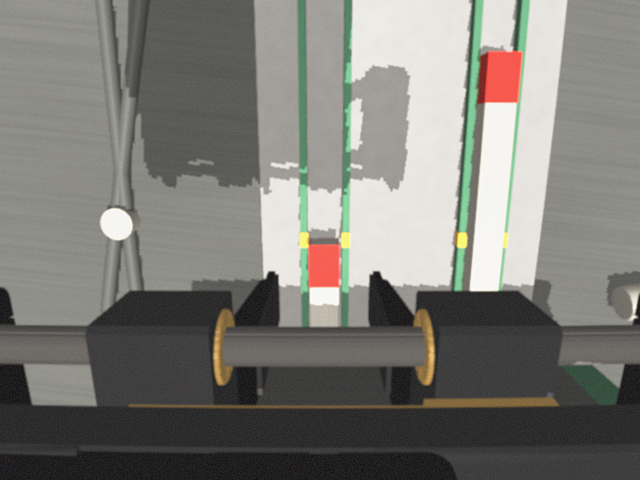

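Run:
```python
from h import *
u=np.array([.9936,.1131])
p=env.read_camera('wrist')
for uv in [(304,240),(346,240),(324,242),(324,244),(324,246),(324,248),(324,252),(324,286)]:
    w=pix(p,uv)[0]; print(uv,p['img'][uv[1],uv[0]],(w[:2]@u).round(1),w[2].round(1))
```

```text
(304, 240) [247 248 124] 623.6 15.2
(346, 240) [247 247 126] 623.9 14.0
(324, 242) [109 111 102] 623.9 19.5
(324, 244) [214 109 102] 623.8 24.9
(324, 246) [249  95  87] 624.8 26.6
(324, 248) [247  95  83] 626.1 26.7
(324, 252) [247  96  83] 628.9 26.6
(324, 286) [247 145 132] 653.4 25.7
```

The tail face measures 623.9 mm along the lane, against 623.7 mm for the marks, so the bar is home.

```bash
python3 -c "
from cell import env
print(env.job_done())"
```

```text
the job is handed in; nothing more can be done
None
```

The right bar is fully home on the stop with its tail level with the yellow marks; the left bar met the flap, was drawn back and lies clear outside the mouth, the hammer and tongs were left alone, and the job is handed in at about 26 s.

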